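Leaf through a desk reference stand to the green tab

TASK

I need the green-tabbed sheet in the reference stand on the desk. With a fingertip, gently turn the red-framed leaf over the spine from the right to the left until it lies fully against its stop there, and then turn the blue-framed leaf over in the same way, one leaf at a time. Only push the leaves, do not pinch or flick them; leave the green leaf on the right and the yellow one on the left as they lie, and do not disturb the other things on the desk.

Things in the scene. Friction and masses are not known exactly. Their poses are not given: they have to be found in the camera images.
- stand: reference stand, does not move: dark steel foot plate 170 x 130 mm with a 48 mm wide spine leaning 30 degrees back. Origin: on the desk under the foot's centre; x to the back of the stand (the spine leans to +x), y to a reader's left, z up. Four framed leaves turn on pivots parallel to the spine, 12 mm apart in y, left to right yellow, red, blue, green; lower ends at x = -35, z = 45 mm
- spine_top (a point): mid-point between the four pivots, near the spine's upper end, level (along the spine) with all four tabs; z points up along the pivots, x back square to the spine's plane, y left. Leaves lie nearly in the plane of y and z, on the right (-y) or left, fanned 0.12 rad apart, and are turned through the space in front (-x), where a tab rises by up to 60 mm; no leaf gets above 0.345 m
- red_leaf_tab (a point): centre of the red index tab (28 mm wide, 3.6 mm thick), outermost, 154 mm from its pivot line; the tab stands 26 mm up from the leaf's upper edge, the point 13 mm up. z along the spine, -y from pivot to free edge, x square to the leaf. At the start the front leaf on the right; the blue leaf's upper edge lies 10 to 65 mm behind it and 4 mm or more lower; the blue tab ends 22 mm short of this point
- red_leaf_pivot (a point): point on the red leaf's pivot line, level with its tab along the spine: the tab circles round it in the plane square to z. The leaf is a stiff sheet in a red plastic frame, 3.6 mm thick, about 120 g, 170 mm from pivot to free edge, 203 mm along the spine
- red_leaf (a joint): angle of the red leaf: 0 at its right-hand stop, growing as it turns toward the reader and over, 2.72 rad at its left-hand stop, where it lies in front of the yellow leaf. Starts between 0 and 0.3. A stiff pivot (friction about 0.075 Nm, 1 N at the tab turns it): it stays at any angle, neither falling nor springing back. Both stops are firm
- blue_leaf_tab (a point): centre of the blue index tab, same shape as the red one, 106 mm from its pivot line; axes as for the red tab. The blue leaf starts behind the red one on the right, in front of the green leaf, whose upper edge lies 6 to 20 mm behind and 3 mm or more lower than the blue one's; the green tab ends 22 mm short of this point
- blue_leaf_pivot (a point): point on the blue leaf's pivot line, level with its tab along the spine: the tab circles round it in the plane square to z. The leaf is like the red one but framed in blue
- blue_leaf (a joint): angle of the blue leaf: 0 at its right-hand stop (starts within 0.05 of it), 2.72 rad at its left-hand stop, where it lies in front of the red leaf. Same stiff pivot and stops as the red leaf
- green_leaf_tab (a point): centre of the green index tab, innermost, 58 mm from its pivot line, same shape and axes as the others. The green leaf is the rearmost on the right and is to stay there
- green_leaf (a joint): angle of the green leaf: 0 at its right-hand stop, where it starts and is to stay, 2.72 rad at its left-hand stop. Same stiff pivot
- yellow_leaf (a joint): angle of the yellow leaf: 0 at its left-hand stop, where it is to stay (starts within 0.05 of it), -2.72 rad at its right-hand stop. Same stiff pivot; its tab is 154 mm out, like the red one
- mug: red mug 91 mm high, 84 mm wide, stands to the right behind the stand; origin at its underside
- sticky_notes: yellow pad of sticky notes 77 x 76 x 24 mm, to the right of the stand; origin at its underside
- glasses: dark red spectacles 141 x 142 x 42 mm, to the left behind the stand; origin at their underside
- black_stapler: black stapler 135 x 36 x 50 mm, on the right; origin at its underside
- paper_clips: small red box of paper clips 45 x 70 x 20 mm, on the right; origin at its underside
- highlighter: yellow highlighter 128 mm long, 17 mm thick, lying in front of the stand; origin at its underside

How it is judged:
By the outcome, as a careful person would: the job done as asked, in the order asked, and still so for the second after the job is handed in, with the robot touching nothing.
It also fails if it takes over 64 s, if anything falls off the work surface, if the arm or the gripper's body presses on something with over 40 N, if the wrist force passes 120 N, or if a joint passes its speed limit or range.

ROBOT

A 6-joint arm with a two-finger parallel gripper is mounted at the origin on a cart in front of the work surface, level with it; the furniture and walls round the work are solid. World frame = base frame: x ahead of the robot, y to its left, z up, the work surface at z = 0. Lengths are in m, angles in rad, forces in N, time in s.
With the tool pointing down it reaches from about 0.375 to 0.975 m from the base axis. Payload 3.8 kg.
Tool frame: the origin (TCP) lies midway between the tips of the shut fingers; the grasp point (between the pads) lies 19 mm behind it; z points along the fingers, y is the line along which they close (so a half turn about z gives the same grasp; the last joint's range is limited). The gripper opens to 88 mm and grips with 3 to 60 N. Pads are 18 mm wide; open, the fingers measure 123 mm over their backs; the gripper's body (75 mm by 187 mm) begins 45 mm behind the grasp point.
Start: joints at [-1.33, 0.264, 1.604, -0, 1.274, -0.037], TCP at [0.185, -0.649, 0.239] pointing down, gripper open.
Joint ranges: [-2.63, 2.63], [-0.94, 2.18], [0.31, 2.57], [-1.31, 4.45], [0, 2.66], [-2.55, 2.55]. Speed limits (rad/s): [2.57, 2.57, 3.14, 3.14, 3.14, 3.14].

INTERFACE

Orientations are given as a rotation vector (axis times angle).
In Python, from cell import manip, inverse_kinematics, cams, order gives the robot as it stands. Calls block until the motion is done:
- manip.move_pose(position, orientation): joint-space move of the TCP to a pose.
- manip.move_linear(position, rate=0.15, rot=None): straight line of the TCP; rot=None keeps the orientation; rate is the mean speed in m/s.
- manip.set_joints(angles): joint-space move.
- manip.set_gripper(opening, force=None): finger opening in m; force is the grip in N (None keeps the last); returns when the fingers have stopped.
- manip.dwell(seconds).
- inverse_kinematics(position, orientation): joint angles nearest the present ones, or None.
- manip.state(): the state.
- cams.capture(name): name is "scene" or "side" or "wrist"; returns a dict with "image" (384x512x3 uint8, blue, green, red), "z_map" (384x512 float32, m along the optical axis (not along the pixel's ray), 0 where there is no reading), "intrinsics" (3x3 intrinsics, pixels), "position" and "orientation" of the camera in the world; the wrist camera has in their place "T_tool_cam" (4x4, takes a point from camera to tool coordinates, whose origin is the TCP and whose axes are the flange's). Camera axes: x right, y down, z forward; pixel columns grow to the right and rows downward; lengths in m; the calibration is good to about 2 mm. A picture is of the moment at which its call begins: read the wrist's pose just before it.
A pose or a line that the arm cannot do raises manip.IKError and nothing moves.
- order.close_job(): hands the job in; it is judged then, once.
The state is a dict: "clock": time; "joint_pos": joint angles; "joint_velocities": joint speeds; "tau": joint torques, N m; "tool_pos": TCP position; "tcp_rot": TCP orientation; "contact_force": force on the tool from outside, world axes, zero at the start; "moment": the same for the moment, N m; "gripper_width": finger opening in m; "grasp_force": force on a finger pad.
Only numpy, scipy, OpenCV 4.12 (cv2) and the standard library are available. Lean on these libraries where they do the work, as an engineer would, in place of code of your own. Each camera call takes 0.05 s, during which the arm holds its last target. There are 200 camera calls.

## Working session

There is one attempt and no reset: what is moved stays moved. The work goes in short steps, each a Python script; the robot and the scene stay as the last script left them, time stands still between calls to the robot, and variables do not carry over. Pictures are saved under pics/ and viewed, at most 10 in all, crops included, and the job is handed in when it is done.

```bash
ls; mkdir -p pics; python3 - <<'E'
from cell import manip,cams
import cv2,numpy as np
for n in("scene","side"):
    c=cams.capture(n);cv2.imwrite(f"pics/{n}0.png",c["image"]);np.savez(f"{n}0.npz",**c)
    print(n,c["position"],c["orientation"],c["intrinsics"].tolist() if hasattr(c["intrinsics"],'tolist') else c["intrinsics"])
print(manip.state())
E
```

```text
pics
scene [-0.23300972  0.32842207  0.64093422] [-1.02647679  2.12516928 -1.32857334] [[423.76737957354106, 0.0, 255.8219923278568], [0.0, 423.76737957354106, 203.68565146609177], [0.0, 0.0, 1.0]]
side [-0.53237653 -0.34851437  0.87429277] [-1.67123209  1.57160013 -0.84668527] [[456.97064071851213, 0.0, 255.66515972101107], [0.0, 456.97064071851213, 190.830215855058], [0.0, 0.0, 1.0]]
{'clock': 0.1, 'joint_pos': array([-1.32993659e+00,  2.64652047e-01,  1.60519244e+00, -6.61945148e-06,
        1.27369030e+00, -3.69258319e-02]), 'joint_velocities': array([-0.00090213, -0.00075711, -0.00159765,  0.00050411,  0.0013337 ,
       -0.00175997]), 'tau': array([-1.45487315e-04, -5.03619289e+01, -3.58072150e+01,  7.31208944e-02,
        2.33235693e-02, -5.55809947e-05]), 'tool_pos': array([ 0.18493509, -0.6485298 ,  0.23755416]), 'tcp_rot': array([-3.10942554e+00, -4.34678596e-01,  3.20222687e-04]), 'contact_force': array([-0.15714246,  0.23546989, -0.02797149]), 'moment': array([ 0.00307113, -0.02420507,  0.00222127]), 'grasp_force': 0.0, 'gripper_width': 0.08828269181129073}
```

View pics/scene0.png

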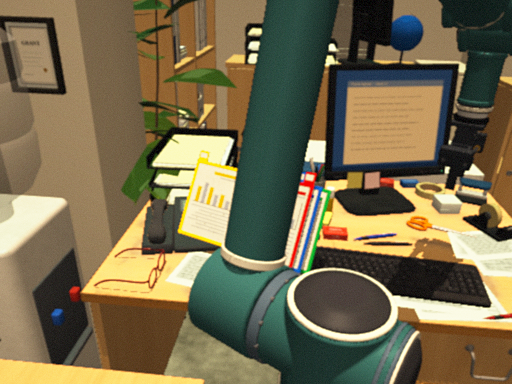

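View pics/side0.png

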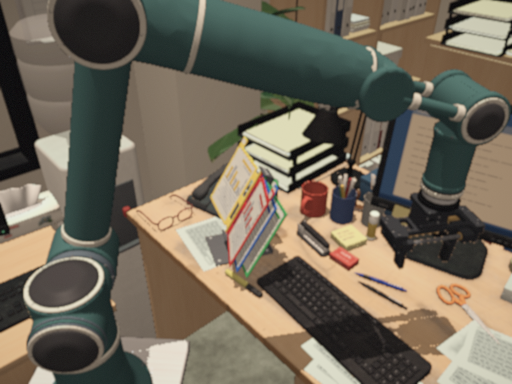

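The side view shows the stand whole: yellow leaf at about (236,185), red tab at about (266,178), blue and green edges at about (270,225). In the scene view the arm hides the spine. Next I'll back-project the colours.

```bash
cat > h.py <<'E'
import numpy as np,cv2
from scipy.spatial.transform import Rotation as R
def pts(c):
    K=c["intrinsics"];z=c["z_map"];v,u=np.mgrid[:384,:512]
    p=np.stack([(u-K[0,2])/K[0,0]*z,(v-K[1,2])/K[1,1]*z,z],-1)
    return p@R.from_rotvec(c["orientation"]).as_matrix().T+c["position"]
def masks(img):
    h=cv2.cvtColor(img,cv2.COLOR_BGR2HSV);H,S,V=cv2.split(h)
    ok=(S>120)&(V>70)
    return dict(red=ok&((H<6)|(H>172)),yellow=ok&(H>22)&(H<34),green=ok&(H>45)&(H<85)&(V>90),blue=ok&(H>98)&(H<125))
E
python3 - <<'E'
from h import *
for n,(u0,u1,v0,v1) in dict(side=(200,300,135,300),scene=(170,345,145,275)).items():
    c=dict(np.load(n+"0.npz"));P=pts(c);M=masks(c["image"]);np.set_printoptions(precision=3,suppress=True)
    for k,m in M.items():
        b=np.zeros_like(m);b[v0:v1,u0:u1]=1
        m=m&b&(c["z_map"]>0);q=P[m];q=q[(q[:,2]>0.03)]
        if len(q)<8: print(n,k,len(q));continue
        i=np.argsort(-q[:,2])[:5]
        print(n,k,len(q),q.min(0),q.max(0),'top',q[i].tolist() if 0 else q[i].mean(0))
    cv2.imwrite(f"pics/{n}c.png",cv2.resize(c["image"][v0-5:v1,u0-5:u1],None,fx=4 if n=="scene" else 3.5,fy=4 if n=="scene" else 3.5,interpolation=cv2.INTER_CUBIC))
E
```

```text
side red 372 [ 0.313 -0.341  0.044] [ 0.738 -0.213  0.276] top [ 0.363 -0.34   0.275]
side yellow 73 [ 0.491 -0.295  0.046] [ 0.94  -0.144  0.256] top [ 0.651 -0.257  0.252]
side green 10 [ 0.299 -0.332  0.062] [ 0.462 -0.281  0.233] top [ 0.427 -0.329  0.215]
side blue 29 [ 0.305 -0.35   0.038] [ 0.746 -0.257  0.265] top [ 0.381 -0.347  0.255]
scene red 422 [ 0.103 -0.67   0.08 ] [ 0.635 -0.016  0.42 ] top [ 0.112 -0.031  0.393]
scene yellow 782 [ 0.167 -0.658  0.032] [0.963 0.051 0.438] top [0.171 0.033 0.394]
scene green 316 [ 0.094 -0.42   0.03 ] [0.401 0.087 0.32 ] top [0.114 0.034 0.319]
scene blue 521 [ 0.105 -0.75   0.064] [ 0.753 -0.027  0.294] top [ 0.343 -0.284  0.27 ]
```

View pics/sidec.png

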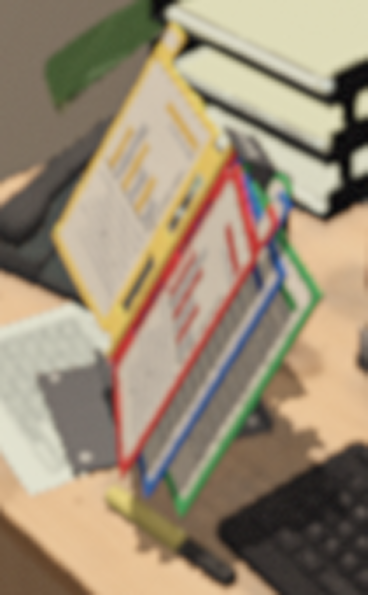

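The crop shows red leaf's top right corner at about (264,243), that is (270,199) in the full image, with the red tab rising towards (288,200). The blue corner is at about (282,287) and green at (320,295). I'll fit leaf planes to the depth.

```bash
python3 - <<'E'
from h import *
np.set_printoptions(precision=4,suppress=True)
c=dict(np.load("side0.npz"));P=pts(c)
K=c["intrinsics"];Rm=R.from_rotvec(c["orientation"]).as_matrix()
def full(p): return np.array(p)/3.5+[195,130]-0.36
def ray(p): 
    p=full(p); d=Rm@np.array([(p[0]-K[0,2])/K[0,0],(p[1]-K[1,2])/K[1,1],1]);return d
def fit(poly):
    m=np.zeros((384,512),np.uint8);cv2.fillPoly(m,[np.round(full(poly)).astype(int)],1)
    q=P[(m>0)&(c["z_map"]>0)];
    for _ in range(4):
        o=np.median(q,0) if _==0 else q.mean(0);n=np.linalg.svd(q-q.mean(0))[2][2];r=(q-q.mean(0))@n;o=q.mean(0);q=q[abs(r)<max(2*r.std(),.002)]
    return o,n*np.sign(-n[0]),r.std(),len(q)
pl={}
for k,poly in dict(yellow=[(165,60),(210,150),(110,310),(65,235)],red=[(233,185),(248,240),(132,435),(125,362)]).items():
    o,n,s,N=fit(poly);pl[k]=(o,n);print(k,o,n,s,N)
def on(k,p):
    o,n=pl[k];d=ray(p);return c["position"]+d*((o-c["position"])@n/(d@n))
a=np.cross(pl["yellow"][1],pl["red"][1]);a/=np.linalg.norm(a);print("axis",a*np.sign(a[2]))
print('yellow corners',[on("yellow",p) for p in [(168,42),(222,150),(112,330),(55,237)]])
print('red corners',[on("red",p) for p in [(235,160),(266,243),(125,472),(113,360)]])
E
```

```text
yellow [ 0.5859 -0.2243  0.1506] [-0.3533  0.7918  0.4982] 0.0010917293990676713 1201
red [ 0.4089 -0.2744  0.161 ] [-0.0559  0.8752  0.4805] 0.0006841208379096851 817
axis [ 0.1816 -0.4644  0.8668]
yellow corners [array([ 0.6724, -0.2434,  0.2422]), array([ 0.528 , -0.2972,  0.2253]), array([ 0.4994, -0.2098,  0.0662]), array([ 0.6401, -0.1425,  0.059 ])]
red corners [array([ 0.5004, -0.3085,  0.2337]), array([ 0.345 , -0.3361,  0.2659]), array([ 0.3081, -0.2411,  0.0885]), array([ 0.4717, -0.2134,  0.0572])]
```

```bash
python3 - <<'E'
from cell import manip,cams,inverse_kinematics
from h import *
# candidate viewing poses for the wrist camera
c=cams.capture("wrist");T=c["T_tool_cam"];print(np.round(T,3).tolist(),c["intrinsics"][0][0])
E
```

```text
[[-0.001, -0.962, -0.274, 0.071], [1.0, -0.001, -0.0, 0.0], [0.0, -0.274, 0.962, -0.146], [0.0, 0.0, 0.0, 1.0]] 273.45276597922066
```

```bash
cat >> h.py <<'E'
np.set_printoptions(precision=3,suppress=True)
yo,yn=np.array([.5859,-.2243,.1506]),np.array([-.3533,.7918,.4982])
ro,rn=np.array([.4089,-.2744,.1610]),np.array([-.0559,.8752,.4805])
a=np.cross(yn,rn);yaw=np.arctan2(*(a*np.sign(a[2]))[[1,0]])
xh=np.array([np.cos(yaw),np.sin(yaw),0]);yl=np.array([-xh[1],xh[0],0]);zu=np.array([0,0,1.])
ez=.5*xh+.75**.5*zu;ex=.75**.5*xh-.5*zu;ey=yl
# leaf planes (centre planes 1.8 mm behind the seen faces) hold their pivots -> stand origin X,Y
def off(y): return -.035*xh+y*yl+.045*zu
A=np.array([yn[:2],rn[:2]]);b=[yn@(yo-off(.018))-.0018,rn@(ro-off(.006))-.0018]
O=np.r_[np.linalg.solve(A,b),0]
PY=dict(yellow=.018,red=.006,blue=-.006,green=-.018);RAD=dict(yellow=.154,red=.154,blue=.106,green=.058)
def direc(phi): return -np.cos(phi)*ey-np.sin(phi)*ex   # phi: 0 = straight right, pi = left
def tang(phi): return np.sin(phi)*ey-np.cos(phi)*ex
def pivot(k,s=0): return O+off(PY[k])+s*ez
def project(c,p):
    q=R.from_rotvec(c["orientation"]).as_matrix().T@(np.asarray(p)-c["position"]);K=c["intrinsics"]
    return K[:2,:2].diagonal()*q[:2]/q[2]+K[:2,2]
E
python3 - <<'E'
from h import *
print('yaw',yaw,'ez',ez,'axis',a/np.linalg.norm(a),'O',O)
def ang(n):  # leaf dir = perpendicular to n and ez
    d=np.cross(ez,n);d/=np.linalg.norm(d);return d,np.arctan2(-d@ex,-d@ey)
for k,n in(('red',rn),('yellow',yn)):
    d,f=ang(n);print(k,d,f,f+np.pi)
    P0=pivot(k)
    C=[(.5004,-.3085,.2337),(.345,-.3361,.2659),(.3081,-.2411,.0885),(.4717,-.2134,.0572)] if k=='red' else [(.6724,-.2434,.2422),(.528,-.2972,.2253),(.4994,-.2098,.0662),(.6401,-.1425,.059)]
    for q in C: q=np.array(q)-P0; print('  r,s,x',np.hypot(q@ex,q@ey),q@ez)
# blue and green corner check in side image
c=dict(np.load("side0.npz"));P=pts(c);M=masks(c["image"])
for k in M:
    m=M[k].copy();m[:135]=0;m[290:]=0;m[:,:200]=0;m[:,295:]=0
    q=P[m&(c["z_map"]>0)]-pivot(k);r=np.hypot(q@ex,q@ey);s=q@ez;f=np.arctan2(-q@ex,-q@ey)%(2*np.pi)
    g=(r>.05)&(r<.18)&(s>0)&(s<.26)
    print(k,g.sum(),'phi',np.percentile(f[g],[5,25,50,75,95]),'s max',np.sort(s[g])[-6:],'r of top',r[g][np.argsort(s[g])[-6:]])
E
```

```text
yaw -1.1975993644986596 ez [ 0.182 -0.466  0.866] axis [-0.182  0.464 -0.867] O [ 0.483 -0.243  0.   ]
red [-0.982 -0.136  0.134] 0.27032391868521854 3.4119165722750115
  r,s,x 0.015177219000138494 0.21440387426583782
  r,s,x 0.1756480781933398 0.226811021238962
  r,s,x 0.175260454856465 0.022220942392247277
  r,s,x 0.006946279006434312 0.012041496153562046
yellow [-0.918 -0.397 -0.02 ] -0.04030698743405659 3.1012856661557366
  r,s,x 0.15820029149834106 0.2228107209353304
  r,s,x 0.00449481049566801 0.2068995699613914
  r,s,x 0.00939275621000951 0.023209254656727577
  r,s,x 0.16490015594705246 0.011289320182514292
red 213 phi [0.17  0.271 0.281 0.287 0.304] s max [0.238 0.239 0.24  0.24  0.24  0.241] r of top [0.153 0.161 0.167 0.152 0.162 0.157]
yellow 34 phi [3.02  3.07  3.085 3.092 3.102] s max [0.215 0.215 0.237 0.238 0.239 0.24 ] r of top [0.059 0.063 0.159 0.148 0.153 0.145]
green 6 phi [0.019 0.022 0.026 0.031 0.04 ] s max [0.018 0.019 0.019 0.093 0.114 0.12 ] r of top [0.163 0.168 0.165 0.169 0.168 0.171]
blue 25 phi [0.158 0.174 0.177 0.183 0.194] s max [0.213 0.214 0.214 0.239 0.24  0.241] r of top [0.058 0.075 0.081 0.107 0.104 0.117]
```

```bash
cat >> h.py <<'E'
def pose(k,phi,back,s=.225,sgn=1,lag=0.,tilt=0.):
    """fingertip 'back' m behind the centre plane of leaf k turned to phi"""
    t=tang(phi);p=pivot(k)+RAD[k]*direc(phi)-back*t+s*ez
    z=-ez*np.cos(tilt)+ex*np.sin(tilt)
    x=sgn*tang(phi+lag);x=x-(x@z)*z;x/=np.linalg.norm(x)
    return p,R.from_matrix(np.stack([x,np.cross(z,x),z],1)).as_rotvec()
E
python3 - <<'E'
from h import *
from cell import manip,inverse_kinematics as ik
for k,f in (('red',(.27,2.98)),('blue',(.17,2.86))):
  for sgn in(1,-1):
    for phi in np.linspace(*f,7):
        print(k,sgn,round(phi,2),[ik(*pose(k,phi,.012,s,sgn)) for s in(.225,.30)],pose(k,phi,.012)[0])
E
```

```text
red 1 0.27 [array([-0.903,  0.257,  1.668,  0.147,  1.72 , -1.022]), array([-0.918,  0.287,  1.511,  0.144,  1.848, -1.018])] [ 0.367 -0.345  0.255]
red 1 0.72 [array([-0.834,  0.16 ,  1.725,  0.182,  1.748, -0.498]), array([-0.854,  0.194,  1.567,  0.177,  1.874, -0.495])] [ 0.373 -0.283  0.286]
red 1 1.17 [array([-0.729,  0.125,  1.723,  0.232,  1.764,  0.061]), array([-0.756,  0.161,  1.565,  0.227,  1.889,  0.063])] [ 0.408 -0.228  0.309]
red 1 1.62 [array([-0.624,  0.165,  1.663,  0.28 ,  1.758,  0.618]), array([-0.654,  0.199,  1.505,  0.275,  1.885,  0.623])] [ 0.465 -0.19   0.317]
red 1 2.08 [array([-0.55 ,  0.264,  1.556,  0.311,  1.744,  1.142]), array([-0.581,  0.297,  1.398,  0.308,  1.873,  1.15 ])] [ 0.533 -0.177  0.31 ]
red 1 2.53 [array([-0.52 ,  0.394,  1.425,  0.323,  1.736,  1.621]), array([-0.551,  0.427,  1.264,  0.321,  1.868,  1.634])] [ 0.597 -0.19   0.289]
red 1 2.98 [array([-0.532,  0.528,  1.293,  0.319,  1.739,  2.061]), array([-0.56 ,  0.563,  1.125,  0.317,  1.874,  2.078])] [ 0.645 -0.229  0.258]
red -1 0.27 [array([-0.903,  0.257,  1.668,  0.147,  1.72
[... 1991 characters left out ...]
lue -1 0.62 [array([-0.827,  0.247,  1.659,  0.184,  1.726,  2.543]), array([-0.847,  0.278,  1.502,  0.18 ,  1.854,  2.547])] [ 0.403 -0.31   0.266]
blue -1 1.07 [None, None] [ 0.421 -0.27   0.283]
blue -1 1.52 [None, None] [ 0.456 -0.239  0.292]
blue -1 1.96 [array([-0.633,  0.271,  1.583,  0.274,  1.736, -2.202]), array([-0.662,  0.303,  1.425,  0.27 ,  1.864, -2.194])] [ 0.501 -0.224  0.291]
blue -1 2.41 [array([-0.599,  0.353,  1.498,  0.289,  1.729, -1.721]), array([-0.627,  0.384,  1.339,  0.285,  1.86 , -1.711])] [ 0.547 -0.228  0.28 ]
blue -1 2.86 [array([-0.594,  0.445,  1.408,  0.291,  1.726, -1.268]), array([-0.621,  0.477,  1.246,  0.288,  1.859, -1.256])] [ 0.585 -0.249  0.26 ]
```

```bash
python3 - <<'E'
from h import *
from cell import manip,cams
s=manip.state();p=s["tool_pos"]
manip.move_linear(p+[0,0,.14],rate=.2)
manip.set_gripper(0,5)
manip.move_pose(*pose('red',.27,.020,.33))
s=manip.state();print(s["clock"],s["tool_pos"],pose('red',.27,.020,.33)[0],s["gripper_width"],s["contact_force"])
manip.move_linear(pose('red',.27,.020,.27)[0],rate=.08)
a=cams.capture("wrist")["image"];b=cams.capture("side")["image"][135:285,190:320]
cv2.imwrite("pics/w1.png",np.hstack([cv2.resize(a,(400,300)),cv2.resize(b,(346,400))[:300]]))
print(manip.state()["contact_force"])
E
```

```text
3.5 [ 0.386 -0.401  0.342] [ 0.386 -0.401  0.342] 0.00018625766499972022 [ 0.361 -0.272 -1.099]
[-0.265 -0.451  0.576]
```

View pics/w1.png

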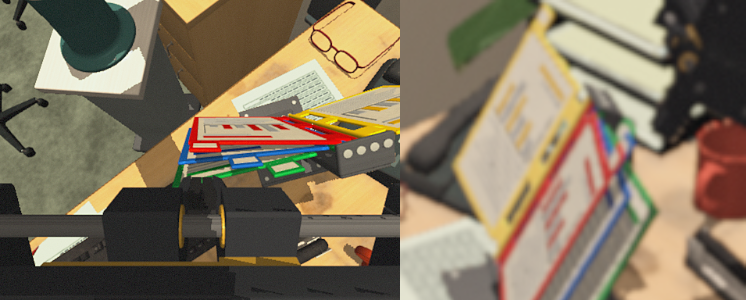

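The wrist view shows the red tab at about (200,148), with the shut fingertips behind it at about (203,185). They are clear of the blue tab (240,160), so I'll descend and push.

```bash
cat >> h.py <<'E'
def turn(manip,k,phi0,phi1,s=.225,rate=.07):
    manip.move_linear(pose(k,phi0,.020,s)[0],rate=.05);f0=manip.state()["contact_force"]
    print("down",f0)
    if np.linalg.norm(f0)>5: return
    for phi in np.linspace(phi0,phi1,19):
        p,r=pose(k,phi,.011,s);manip.move_linear(p,rate=rate,rot=r)
        st=manip.state();f=st["contact_force"];print(round(phi,2),round(st["clock"],1),'tang %.1f'%(f@tang(phi)),f)
        if np.linalg.norm(f)>12: print("STOP");return
E
python3 - <<'E'
from h import *
from cell import manip,cams
turn(manip,'red',.27,2.88)
c=cams.capture("side");cv2.imwrite("pics/s2.png",cv2.resize(c["image"][100:300,170:370],None,fx=2.5,fy=2.5));np.savez("side2.npz",**c)
E
```

```text
down [-0.193 -0.781  0.393]
0.27 5.8 tang 0.4 [-0.578  0.249  0.256]
0.42 6.3 tang 0.7 [1.163 0.597 0.055]
0.56 6.8 tang 0.7 [-0.335  1.284 -0.796]
0.7 7.2 tang -0.2 [ 0.012 -0.233 -0.039]
0.85 7.7 tang 0.7 [ 0.574  0.572 -0.08 ]
1.0 8.2 tang -1.1 [-0.957 -0.522 -0.59 ]
1.14 8.6 tang -0.7 [-0.394 -0.624 -0.004]
1.28 9.1 tang -0.2 [ 0.253 -0.689 -0.017]
1.43 9.6 tang -0.9 [-1.188  0.191  0.258]
1.58 10.0 tang 0.3 [ 0.335 -0.075  0.655]
1.72 10.5 tang 0.3 [0.282 0.176 0.263]
1.86 11.0 tang 0.6 [ 0.538 -0.145 -0.667]
2.01 11.4 tang 1.0 [ 0.9    0.162 -0.596]
2.15 11.9 tang 0.3 [0.409 0.187 0.134]
2.3 12.4 tang 0.4 [0.462 0.149 0.029]
2.44 12.8 tang 0.0 [-0.002  0.389 -0.455]
2.59 13.3 tang 0.1 [ 0.219 -0.231  0.319]
2.74 13.8 tang -0.0 [-0.101  0.084 -0.251]
2.88 14.2 tang -0.1 [0.182 0.118 0.282]
```

View pics/s2.png

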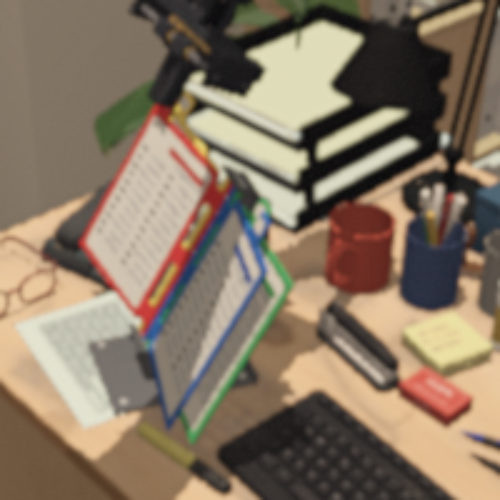

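The red leaf now lies on the left, tab under the fingers at about (165,95). Next, small steps until the stop answers.

```bash
cat >> h.py <<'E'
def seat(manip,k,phi,phimax,s=.225,lim=5):
    while phi<phimax:
        phi+=.01;p,r=pose(k,phi,.011,s);manip.move_linear(p,rate=.02,rot=r);manip.dwell(.1)
        f=np.mean([manip.state()["contact_force"]@tang(phi) for _ in range(3)]);print('%.2f %.1f'%(phi,f),end='; ')
        if f<-lim: break
    print(manip.state()["clock"]);return phi
E
python3 - <<'E'
from h import *
from cell import manip,cams
phi=seat(manip,'red',2.88,3.06)
c=cams.capture("side");np.savez("side3.npz",**c)
P=pts(c);M=masks(c["image"])
for k in M:
    m=M[k].copy();m[:135]=0;m[290:]=0;m[:,:200]=0;m[:,295:]=0
    q=P[m&(c["z_map"]>0)]-pivot(k);r=np.hypot(q@ex,q@ey);f=np.arctan2(-q@ex,-q@ey)%(2*np.pi);g=(r>.05)&(r<.18)&(q@ez>0)&(q@ez<.26)
    print(k,g.sum(),'phi',np.percentile(f[g],[5,25,50,75,95]))
E
```

```text
2.89 0.1; 2.90 -0.1; 2.91 -0.9; 2.92 -1.0; 2.93 -0.2; 2.94 -0.2; 2.95 0.0; 2.96 0.2; 2.97 -0.3; 2.98 -3.1; 2.99 -7.9; 18.125
red 189 phi [2.928 2.96  2.969 2.977 2.99 ]
yellow 5 phi [3.053 3.057 3.058 3.065 3.072]
green 7 phi [0.01  0.027 0.034 0.037 0.041]
blue 60 phi [0.156 0.175 0.182 0.192 0.212]
```

```bash
python3 - <<'E'
from h import *
import h
from cell import manip,cams
manip.move_linear(pose('red',2.99,.025)[0],rate=.05)
manip.move_linear(pose('red',2.99,.025,.33)[0],rate=.12)
h.RAD['blue']=.111
manip.move_pose(*pose('blue',1.5,.02,.33))
manip.move_pose(*pose('blue',.175,.020,.33))
manip.move_linear(pose('blue',.175,.020,.265)[0],rate=.1)
print(manip.state()["clock"],manip.state()["contact_force"])
a=cams.capture("wrist")["image"];c=cams.capture("side");np.savez("side4.npz",**c);b=c["image"][135:285,190:320]
cv2.imwrite("pics/w4.png",np.hstack([cv2.resize(a,(400,300)),cv2.resize(b,(260,300))]))
E
```

```text
23.2667 [ 0.87  -0.44   0.056]
```

View pics/w4.png

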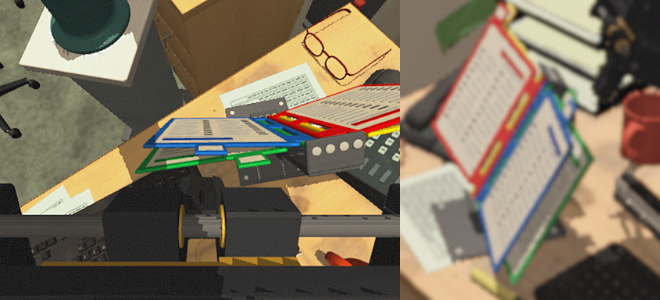

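The red leaf rests on the left. The blue tab is at about (210,148) with the fingertips behind it at about (205,185), and the green tab at (250,157) is clear to the side. Now the blue push.

```bash
python3 - <<'E'
from h import *
import h
from cell import manip,cams
h.RAD['blue']=.111
turn(manip,'blue',.175,2.75)
phi=seat(manip,'blue',2.75,2.94,lim=6)
manip.move_linear(pose('blue',phi,.025)[0],rate=.05)
manip.move_linear(pose('blue',phi,.025,.36)[0],rate=.12)
c=cams.capture("side");np.savez("side5.npz",**c);P=pts(c);M=masks(c["image"])
for k in M:
    m=M[k].copy();m[:135]=0;m[290:]=0;m[:,:200]=0;m[:,295:]=0
    q=P[m&(c["z_map"]>0)]-pivot(k);r=np.hypot(q@ex,q@ey);f=np.arctan2(-q@ex,-q@ey)%(2*np.pi);g=(r>.05)&(r<.18)&(q@ez>0)&(q@ez<.26)
    print(k,g.sum(),'phi',np.percentile(f[g],[5,25,50,75,95]))
w=cams.capture("wrist")["image"]
cv2.imwrite("pics/s5.png",np.hstack([cv2.resize(c["image"][100:300,170:370],(400,400)),cv2.resize(w,(400,300),).copy()[:300] if 0 else cv2.copyMakeBorder(cv2.resize(w,(400,300)),0,100,0,0,0)]))
print(manip.state()["clock"])
E
```

```text
down [-0.272 -1.203 -0.001]
0.18 24.6 tang -0.9 [-0.613 -0.693 -0.875]
0.32 25.0 tang -0.6 [-1.118 -0.032 -1.261]
0.46 25.3 tang 0.1 [0.251 0.032 0.082]
0.6 25.7 tang 0.1 [-0.115 -0.221  0.745]
0.75 26.1 tang 0.4 [-0.186  0.361  0.388]
0.89 26.5 tang -0.6 [-0.921  0.156 -0.894]
1.03 26.8 tang 0.6 [0.252 0.437 0.422]
1.18 27.2 tang -0.0 [ 0.221 -0.386  0.228]
1.32 27.6 tang -0.9 [-0.799 -0.121 -1.305]
1.46 28.0 tang -0.3 [-0.527  0.277 -0.013]
1.61 28.3 tang -0.4 [-0.584  0.302 -0.853]
1.75 28.7 tang 0.2 [0.058 0.546 0.209]
1.89 29.1 tang -0.8 [-0.869  0.044 -0.047]
2.03 29.5 tang -0.5 [-0.211  0.664  1.188]
2.18 29.8 tang -0.3 [-0.147  0.684  0.206]
2.32 30.2 tang -0.2 [ 0.069  0.934 -0.093]
2.46 30.6 tang 0.6 [-0.183 -0.776 -1.05 ]
2.61 31.0 tang 0.1 [-0.378 -0.212 -0.623]
2.75 31.3 tang -0.2 [0.278 0.022 0.853]
2.76 -0.2; 2.77 -0.0; 2.78 -0.1; 2.79 -0.4; 2.80 -1.1; 2.81 0.3; 2.82 0.1; 2.83 0.6; 2.84 0.6; 2.85 -0.9; 2.86 -1.8; 2.87 -5.9; 2.88 -9.8; 35.8917
red 38 phi [2.951 2.963 2.968 2.977 2.987]
yellow 11 phi [3.077 3.087 3.095 3.1   3.103]
green 30 phi [0.02  0.023 0.035 0.054 0.09 ]
blue 51 phi [2.819 2.841 2.85  2.858 2.868]
37.7
```

View pics/s5.png

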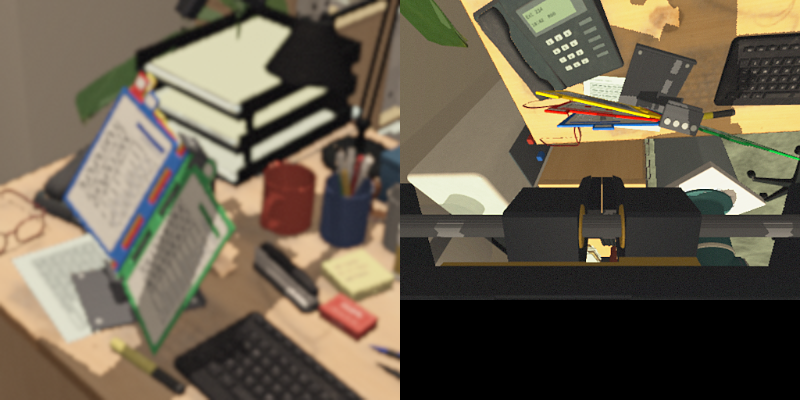

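The blue leaf lies on the left at (125,170), in front of red and yellow. Green stays on the right, the fingers are clear, and nothing else has moved.

```bash
python3 -c "
from cell import manip,order
manip.dwell(.5);print(order.close_job())"
```

```text
the job is handed in; nothing more can be done
None
```

The red leaf and then the blue leaf are turned over against their left-hand stops by pushing alone; green is still on the right and yellow on the left, nothing else on the desk appeared to have moved, and I handed the job in at about 38 s of the 64 s allowed.

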